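# Press-test three spring leaves and post the tally for the stiffest

### The job

Three clamped steel spring leaves stand on the bench: working from the robot's left to its right (from +y to -y), press the free tip of each one down onto its stop, hold it there for a moment and let it spring back, to feel how stiff it is. Then take the red-topped wooden tally out of its rack and post it edge-on through the slot of the tally box on the stand whose leaf was the stiffest, so that it drops fully inside. Leave everything else on the bench where it is.

Things in the scene. Friction and masses are not known exactly. Their poses are not given: they have to be found in the camera images.
- stand_a: one of three alike wooden stands fixed to the bench, 230 x 70 x 135 mm high; origin under its base's middle, x from leaf tip to tally box. Along x: steel stop post -101..-79 (39 high), clamp 0..30 (78 high) holding the spring leaf, tally box 34..115 (62 wide, inside 50; inner floor 12 up) with an aluminium top sloping 30 deg, 88 high in front to 135 at the rear; clear rear window
- leaf_a (a joint): bend of this stand's leaf: about 0 free, grows as the tip goes down, 0.165 rad at the stop (15 mm at the tip); springs back. Tip force grows evenly with bend. At the stop one of the three takes about 13 N, one 7 N, one 4 N; nothing shows which, and they change places
- tip_a (a point): top centre of the round brass pad (20 mm across) on the leaf's free tip, where to press; 61.5 mm above the bench when free. The steel leaf is 22 wide, 3 thick, 90 mm from clamp to pad, along the stand's x
- slot_a (a point): centre of the slot in the tally box's sloping top, on its outer face, 107.6 mm above the bench; axes as the stand's. Slot 48 mm long along y (level), 15 mm wide up the slope, sheet 6 mm thick. A tally enters square to the face, down and to the rear at 30 deg from vertical: along (0.5, 0, -0.866) in the stand's axes; let go about half-way in, it slides in by itself
- stand_b: one of three alike wooden stands fixed to the bench, 230 x 70 x 135 mm high; origin under its base's middle, x from leaf tip to tally box. Along x: steel stop post -101..-79 (39 high), clamp 0..30 (78 high) holding the spring leaf, tally box 34..115 (62 wide, inside 50; inner floor 12 up) with an aluminium top sloping 30 deg, 88 high in front to 135 at the rear; clear rear window
- leaf_b (a joint): bend of this stand's leaf: about 0 free, grows as the tip goes down, 0.165 rad at the stop (15 mm at the tip); springs back. Tip force grows evenly with bend. At the stop one of the three takes about 13 N, one 7 N, one 4 N; nothing shows which, and they change places
- tip_b (a point): top centre of the round brass pad (20 mm across) on the leaf's free tip, where to press; 61.5 mm above the bench when free. The steel leaf is 22 wide, 3 thick, 90 mm from clamp to pad, along the stand's x
- slot_b (a point): centre of the slot in the tally box's sloping top, on its outer face, 107.6 mm above the bench; axes as the stand's. Slot 48 mm long along y (level), 15 mm wide up the slope, sheet 6 mm thick. A tally enters square to the face, down and to the rear at 30 deg from vertical: along (0.5, 0, -0.866) in the stand's axes; let go about half-way in, it slides in by itself
- stand_c: one of three alike wooden stands fixed to the bench, 230 x 70 x 135 mm high; origin under its base's middle, x from leaf tip to tally box. Along x: steel stop post -101..-79 (39 high), clamp 0..30 (78 high) holding the spring leaf, tally box 34..115 (62 wide, inside 50; inner floor 12 up) with an aluminium top sloping 30 deg, 88 high in front to 135 at the rear; clear rear window
- leaf_c (a joint): bend of this stand's leaf: about 0 free, grows as the tip goes down, 0.165 rad at the stop (15 mm at the tip); springs back. Tip force grows evenly with bend. At the stop one of the three takes about 13 N, one 7 N, one 4 N; nothing shows which, and they change places
- tip_c (a point): top centre of the round brass pad (20 mm across) on the leaf's free tip, where to press; 61.5 mm above the bench when free. The steel leaf is 22 wide, 3 thick, 90 mm from clamp to pad, along the stand's x
- slot_c (a point): centre of the slot in the tally box's sloping top, on its outer face, 107.6 mm above the bench; axes as the stand's. Slot 48 mm long along y (level), 15 mm wide up the slope, sheet 6 mm thick. A tally enters square to the face, down and to the rear at 30 deg from vertical: along (0.5, 0, -0.866) in the stand's axes; let go about half-way in, it slides in by itself
- tally_mid (a point): centre of the loose flat wooden tally, 10 thick (its x) x 40 wide (its y) x 70 mm long (its z, up), about 20 g, plain wood below and red on the top 26 mm; stands upright in the rack's groove, bottom 10 mm above the bench; axes as the rack's, but it may lean a few degrees. Held by its flat faces it cannot swivel in the fingers; by its edges it may
- rack: dark wooden tally rack fixed to the bench, 70 x 90 x 36 mm high, a groove 12 mm wide along its y holds the tally's lowest 26 mm; origin under its middle
- glue_pot: dark steel glue pot, 84 across, 80 mm high; bystander, origin at its underside
- varnish_tin: closed steel tin, 68 across, 85 mm high; bystander, origin at its underside
- offcut: pale wood offcut, 50 x 160 x 25 mm; bystander, origin at its underside
- mallet: wooden mallet lying down; bystander, origin at its underside
- plane: wooden plane, 170 x 55 x 80 mm; bystander, origin at its underside
- crook: white curved stick handle, 145 mm long, 24 thick; bystander, origin at its underside
- wax_disc: yellow wax disc, 52 across, 18 mm high; bystander, origin at its underside
- tally: the same tally; origin at the centre of its lower end

How it is judged:
By the outcome, as a careful person would: the job done as asked, in the order asked, and still so for the second after the job is handed in, with the robot touching nothing.
It also fails if it takes over 72 s, if anything falls off the work surface, if the arm or the gripper's body presses on something with over 40 N, if the wrist force passes 120 N, or if a joint passes its speed limit or range.

### The arm

A 6-joint arm with a two-finger parallel gripper is mounted at the origin on the work surface. World frame = base frame: x ahead of the robot, y to its left, z up, the work surface at z = 0. Lengths are in m, angles in rad, forces in N, time in s.
With the tool pointing down it reaches from about 0.375 to 0.975 m from the base axis. Payload 3.8 kg.
Tool frame: the origin (TCP) lies midway between the tips of the shut fingers; the grasp point (between the pads) lies 19 mm behind it; z points along the fingers, y is the line along which they close (so a half turn about z gives the same grasp; the last joint's range is limited). The gripper opens to 85 mm and grips with 20 to 120 N. Pads are 22 mm wide; open, the fingers measure 114 mm over their backs; the gripper's body (76 mm by 85 mm) begins 54 mm behind the grasp point. The pads swing forward as they close: fully open they stand 13 mm farther back than shut.
Start: joints at [1.206, 0.264, 1.604, -0, 1.274, -0.037], TCP at [0.217, 0.639, 0.231] pointing down, gripper open.
Joint ranges: [-2.63, 2.63], [-0.94, 2.18], [0.31, 2.57], [-1.31, 4.45], [0, 2.66], [-2.55, 2.55]. Speed limits (rad/s): [2.57, 2.57, 3.14, 3.14, 3.14, 3.14].

### API

Orientations are given as a rotation vector (axis times angle).
In Python, from workcell import bot gives the robot as it stands.
- The arm moves only by the tool step_arm, never from a script. Its argument "motion" is a list of rows, each a list of 5 numbers: the finger opening in cm, from 0 to 8.54, then the shift along the tool's x, y, z in cm, then the turn about the tool's z in degrees. In form: [[claw, dx, dy, dz, twist], ...]. A call has 1 to 20 rows; each row is the pose to reach, as a shift and turn from the pose commanded when the call began, along the tool's axes at that moment; what a row does not reach only later rows make up. A row lasts 1/10 s, in which the tool goes at most 50 mm and 8.59 degrees, less where a joint would pass 70% of its speed; a pose out of reach is approached as far as the arm can. A call with a gripper value outside its range is refused whole. The fingers move at their own pace and stop on an object; "force" is the grip in N (left out, the last holds). Time passes only in rows, so rows that repeat a pose let the fingers close. It gives the time, the measured TCP pose, the force, the opening and the grip force at its end, in the units of the state.
- bot.read_state(): the state, without advancing time (a new reading comes with each control period).
- bot.read_camera(name): name is "side" or "top"; returns (picture, depth): 384x512x3 uint8, red, green, blue; 384x512 float32, m along the optical axis (not along the pixel's ray), 0 where there is no reading.
- bot.calibration(name): a dict with "mtx" (3x3 intrinsics, pixels), "origin" and "orientation" of the camera in the world. Camera axes: x right, y up, looking along -z (the intrinsics and any distortion apply to the point x, -y, -z); pixel columns grow to the right and rows downward; lengths in m; the calibration is good to about 2 mm. A picture is of the moment at which its call begins. calibration takes no time and is no camera call.
- bot.finish_job(): hands the job in; it is judged then, once.
The state is a dict: "time": time; "q": joint angles; "joint_vel": joint speeds; "joint_torque": joint torques, N m; "tool_pos": TCP position; "tcp_rot": TCP orientation; "wrist_force": force on the tool from outside, world axes, zero at the start; "torque": the same for the moment, N m; "width": opening from 0.0 (shut) to 1.0 (fully open); "grip_force": force on a finger pad.
Only numpy, scipy, OpenCV 4.12 (cv2) and the standard library are available. Lean on these libraries where they do the work, as an engineer would, in place of code of your own. Each camera call takes 0.05 s, during which the arm holds its last target. There are 200 camera calls.

## Working session

There is one attempt and no reset: what is moved stays moved. The work goes in short steps, Python scripts to look and compute and a tool call to move; the robot and the scene stay as the last step left them, time stands still between calls to the robot, and variables do not carry over. Pictures are saved under pics/ and viewed, at most 10 in all, crops included, and the job is handed in when it is done.

Besides the shell and the picture viewer there is one more tool, called after ">>>" as name(argument=value, ...), one argument or row to a line, values as JSON. step_arm: Moves the arm, as the interface text tells. Its arguments: {"type":"object","properties":{"motion":{"type":"array","items":{"type":"array","items":{"type":"number"}}},"force":{"type":"number"}},"required":["motion"]}

```bash
mkdir -p pics; cat > h.py <<'E'
import numpy as np, cv2
from workcell import bot
from scipy.spatial.transform import Rotation as R
def cam(n):
    c=bot.calibration(n);o=np.array(c["orientation"],float)
    M=o if o.shape==(3,3) else (R.from_rotvec(o).as_matrix() if o.size==3 else None)
    return np.array(c["mtx"]),np.array(c["origin"]),M,c
def cloud(n,d):
    K,t,M,c=cam(n);v,u=np.mgrid[:d.shape[0],:d.shape[1]]
    P=np.stack([(u-K[0,2])/K[0,0]*d,-(v-K[1,2])/K[1,1]*d,-d],-1)
    W=P@M.T+t; W[d==0]=np.nan; return W
E
python3 - <<'E'
from h import *
for n in("top","side"):
    p,d=bot.read_camera(n);cv2.imwrite(f"pics/{n}0.png",p[...,::-1]);np.savez(f"{n}0",p=p,d=d)
    print(n,bot.calibration(n),(d==0).mean())
print(bot.read_state())
E
```

```text
top {'mtx': array([[370.85345102,   0.        , 255.645972  ],
       [  0.        , 370.85345102, 195.36337358],
       [  0.        ,   0.        ,   1.        ]]), 'origin': array([0.36100792, 0.02166354, 1.30700191]), 'orientation': array([ 0.10958613, -0.12574632, -1.55668728])} 0.0037994384765625
side {'mtx': array([[409.47470187,   0.        , 254.13727961],
       [  0.        , 409.47470187, 189.88951614],
       [  0.        ,   0.        ,   1.        ]]), 'origin': array([ 1.09055085, -1.10396193,  1.01111985]), 'orientation': array([0.91715406, 0.20289256, 0.45012567])} 0.004053751627604167
{'time': 0.1, 'q': array([ 1.20610054e+00,  2.64703337e-01,  1.60526480e+00, -2.32484578e-05,
        1.27366678e+00, -3.69256802e-02]), 'joint_vel': array([-0.00016211, -0.00168124, -0.00170443, -0.00127124,  0.00033477,
       -0.00020737]), 'joint_torque': array([ 1.02499162e-03, -5.16707182e+01, -3.68592095e+01, -4.37708638e-05,
        6.21958083e-03,  1.55759608e-05]), 'tool_pos': array([0.21709366, 0.63843694, 0.23005453]), 'tcp_rot': array([-0.51248472, -3.09911784,  0.00315008]), 'wrist_force': array([ 0.03606516, -0.13188323, -0.17404222]), 'torque': array([-0.02337243,  0.0743144 ,  0.02756168]), 'grip_force': 0.0, 'width': 1.0033508450495676}
```

View pics/top0.png

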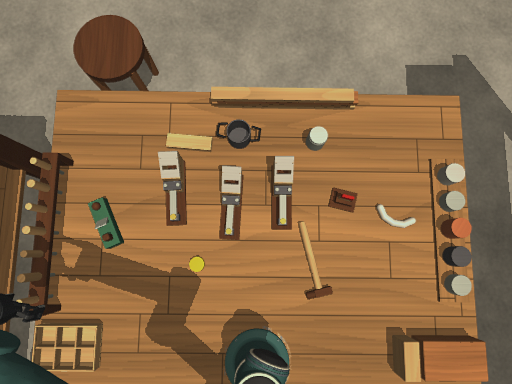

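View pics/side0.png

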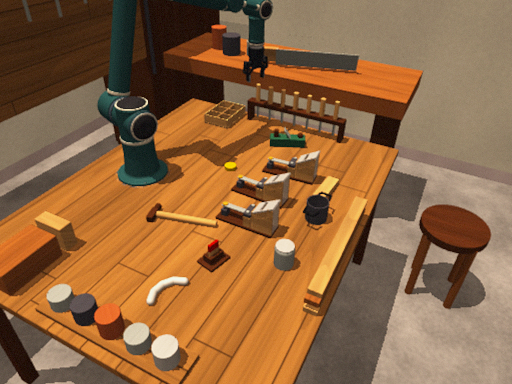

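The top view shows three stands near px (172,188), (231,202) and (283,193), with brass pads at their lower ends and boxes at the top. The rack with the red tally is at (344,198). The side view shows the same layout, with the tally at (212,245).

```bash
python3 - <<'E'
from h import *
for n in("top","side"):
    z=np.load(f"{n}0.npz");p,d=z["p"],z["d"];W=cloud(n,d);hsv=cv2.cvtColor(p,cv2.COLOR_RGB2HSV)
    if n=="top":
        for k,(u0,u1,v0,v1) in dict(a=(152,192,146,230),b=(212,248,160,244),c=(266,302,150,235)).items():
            m=np.zeros(d.shape,bool);m[v0:v1,u0:u1]=1;m&=np.isfinite(W[...,2])
            s=m&(W[...,2]>.012)&(W[...,2]<.15)
            cnt=W[s][:,:2].astype(np.float32);r=cv2.minAreaRect(cnt)
            print(k,"rect",r,"zmax",W[s][:,2].max())
            h=hsv;y=m&(h[...,0]>18)&(h[...,0]<35)&(h[...,1]>150)&(h[...,2]>140)&(W[...,2]>.045)&(W[...,2]<.075)
            vv,uu=np.nonzero(y);print(" pad",y.sum(),W[y].mean(0) if y.any() else 0,uu.mean() if y.any() else 0,vv.mean() if y.any() else 0)
            t=m&(W[...,2]>.085)&(W[...,2]<.14)
            print(" boxtop",t.sum(),cv2.minAreaRect(W[t][:,:2].astype(np.float32)),W[t].mean(0))
    red=((hsv[...,0]<6)|(hsv[...,0]>174))&(hsv[...,1]>170)&(hsv[...,2]>90)
    mm=np.zeros_like(red)
    if n=="top": mm[180:215,325:362]=1
    else: mm[232:262,200:225]=1
    red&=mm;q=W[red];print(n,"red",red.sum(),np.nanmean(q,0),np.nanmin(q,0),np.nanmax(q,0))
    if n=="top":
        t=red&(W[...,2]>.07);print(t.sum(),W[t].mean(0),cv2.minAreaRect(W[t][:,:2].astype(np.float32)))
        m=np.zeros(d.shape,bool);m[183:218,322:364]=1;s=m&(W[...,2]>.02)&(W[...,2]<.045);print("rack",cv2.minAreaRect(W[s][:,:2].astype(np.float32)),s.sum())
p=np.load("top0.npz")["p"][140:245,145:365,::-1];cv2.imwrite("pics/crop1.png",cv2.resize(p,None,fx=3.6,fy=3.6,interpolation=cv2.INTER_CUBIC))
E
```

```text
a rect ((0.5897392630577087, 0.2868460416793823), (0.08952043950557709, 0.28270405530929565), 89.3904037475586) zmax 0.1378028579921724
 pad 23 [0.47579427 0.28747593 0.06220645] 172.7391304347826 216.04347826086956
 boxtop 515 ((0.6403899788856506, 0.29797714948654175), (0.08417244255542755, 0.06365995109081268), 2.965911626815796) [0.64201685 0.29628331 0.1120551 ]
b rect ((0.5192368030548096, 0.09598812460899353), (0.069813571870327, 0.2326596975326538), 87.2787094116211) zmax 0.13957347615763105
 pad 20 [0.428549   0.10016066 0.06235736] 228.25 230.75
 boxtop 468 ((0.5934498310089111, 0.09172548353672028), (0.061520956456661224, 0.084300197660923), 86.12857818603516) [0.59450294 0.09146588 0.1128275 ]
c rect ((0.5458495616912842, -0.09847822785377502), (0.24740979075431824, 0.10074584931135178), 0.2679685652256012) zmax 0.13849290497393008
 pad 18 [ 0.46450058 -0.0810478   0.06208944] 282.3888888888889 220.61111111111111
 boxtop 482 ((0.6285277605056763, -0.08041852712631226), (0.08189011365175247, 0.061983536928892136), 0.07104214280843735) [ 0.63024711 -0.07966051  0.11235992]
top red 43 [ 0.5474098  -0.29923461  0.07713829] [ 0.53825129 -0.32831977  0.03304404] [ 0.56217415 -0.27863124  0.08713723]
40 [ 0.54659375 -0.29805972  0.08019139] ((0.5466097593307495, -0.29835930466651917), (0.039608750492334366, 0.010548243299126625), 76.33797454833984)
rack ((0.5465108752250671, -0.29854586720466614), (0.0607948862016201, 0.0374123677611351), 75.97826385498047) 138
side red 40 [ 0.54695093 -0.30637484  0.07513709] [ 0.53741732 -0.32256185  0.04946606] [ 0.55585757 -0.2858625   0.08244391]
```

View pics/crop1.png

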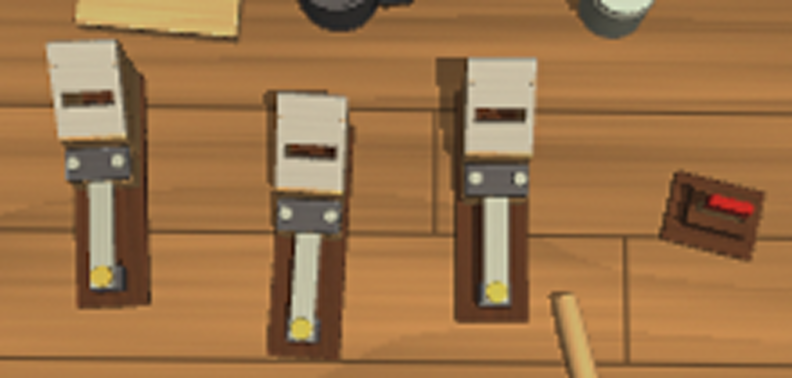

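The pads are at 62 mm height and 164–165 mm from the box centres, which matches the given 61.5 and 164.5 mm. Next I work out the move numbers.

```bash
cat >> h.py <<'E'
T=dict(a=(.4758,.2875),b=(.4285,.1002),c=(.4645,-.0810))
B=dict(a=(.6404,.2980),b=(.5934,.0917),c=(.6285,-.0804))
TALLY=(.5466,-.2983)
def yaw(k): d=np.subtract(B[k],T[k]); return np.arctan2(d[1],d[0])
def slot(k): y=yaw(k); m=np.array(B[k])-.0745*np.array([np.cos(y),np.sin(y)]); return m+.0679*np.array([np.cos(y),np.sin(y)])
def go(x,y,z,ydir=None):
    s=bot.read_state();M=R.from_rotvec(s["tcp_rot"]).as_matrix()
    d=M.T@(np.array([x,y,z])-s["tool_pos"])*100
    t=None
    if ydir is not None:
        v=M.T@np.array([-np.sin(ydir),np.cos(ydir),0]); t=(np.degrees(np.arctan2(-v[0],v[1]))+90)%180-90
    print("shift cm",d.round(2),"twist",t,"| t",round(s["time"],2),"pos",s["tool_pos"].round(4),"F",s["wrist_force"].round(2)); return d
E
python3 - <<'E'
from h import *
for k in "abc": print(k,np.degrees(yaw(k)),slot(k)); go(*T[k],.075,yaw(k))
M=R.from_rotvec(bot.read_state()["tcp_rot"]).as_matrix();print(M.round(3));go(*TALLY,.045,np.radians(-13.8))
E
```

```text
a 3.650009933022668 [0.63381339 0.29757983]
shift cm [-35.79 -24.87  15.55] twist -22.42950682996478 | t 0.1 pos [0.2171 0.6384 0.2301] F [ 0.04 -0.13 -0.17]
b -2.9507791090063473 [0.58680875 0.09203976]
shift cm [-37.34 -44.12  15.59] twist -15.828707459143928 | t 0.1 pos [0.2171 0.6384 0.2301] F [ 0.04 -0.13 -0.17]
c 0.20961777030207762 [ 0.62190004 -0.08042415]
shift cm [-46.58 -60.12  15.63] twist -18.989109543939264 | t 0.1 pos [0.2171 0.6384 0.2301] F [ 0.04 -0.13 -0.17]
[[-0.947  0.322 -0.001]
 [ 0.322  0.947 -0.002]
 [ 0.    -0.002 -1.   ]]
shift cm [-61.35 -78.04  18.66] twist -4.979465987039845 | t 0.1 pos [0.2171 0.6384 0.2301] F [ 0.04 -0.13 -0.17]
```

>>> step_arm(
  motion=[
    [0,-1,-1,0,-1],
    [0,-3,-2,0.5,-3],
    [0,-6,-4,1,-5],
    [0,-9,-6,2,-7],
    [0,-12,-8,3,-9],
    [0,-15,-10.5,4,-11],
    [0,-18,-12.5,5.5,-13],
    [0,-21,-14.5,7,-15],
    [0,-24,-16.5,8.5,-17],
    [0,-27,-18.5,10,-18.9],
    [0,-30,-20.5,11.5,-18.9],
    [0,-33,-22.5,13,-18.9],
    [0,-35,-24,14.5,-18.9],
    [0,-35.8,-24.9,15.5,-18.9],
    [0,-35.8,-24.9,15.5,-18.9],
    [0,-35.8,-24.9,15.5,-18.9],
    [0,-35.8,-24.9,15.5,-18.9],
  ],
)

```text
time: 1.8
tool_pos: [0.476, 0.2894, 0.0771]
tcp_rot: [-0.005, 3.141, 0.002]
wrist_force: [-0.2, -0.1, 0.8]
width: 0.003
grip_force: 0.0
```

```bash
python3 - <<'E'
from h import *
go(*T["a"],.0615,yaw("a"));print(bot.read_state()["width"])
p,d=bot.read_camera("top");W=cloud("top",d)
cv2.imwrite("pics/top1.png",cv2.resize(p[150:250,130:230,::-1],None,fx=4,fy=4))
p,d=bot.read_camera("side");cv2.imwrite("pics/s1.png",cv2.resize(p[110:210,230:350,::-1],None,fx=5,fy=5,interpolation=cv2.INTER_CUBIC))
E
```

```text
shift cm [ 0.03 -0.19  1.56] twist -3.4685930315314977 | t 1.8 pos [0.476  0.2894 0.0771] F [-0.16 -0.08  0.8 ]
0.0030010028976445763
```

View pics/s1.png

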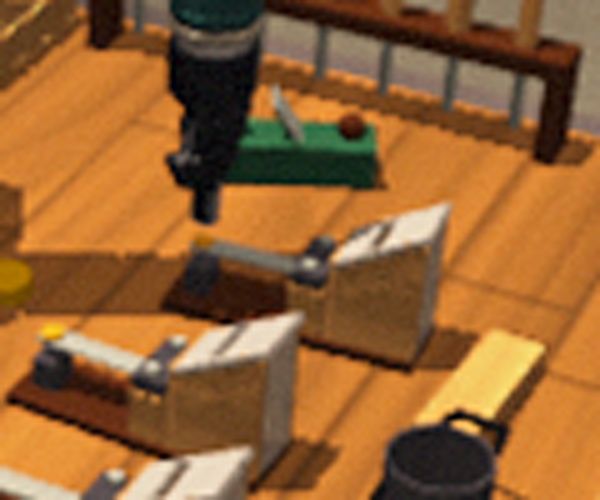

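The side view shows the shut fingertips directly above leaf a's brass pad, at about (205,220) in the crop against the pad at (203,242). I'll press now.

>>> step_arm(
  motion=[
    [0,0,-0.2,0.5,0],
    [0,0,-0.2,0.9,0],
    [0,0,-0.2,1.3,0],
    [0,0,-0.2,1.6,0],
    [0,0,-0.2,1.9,0],
    [0,0,-0.2,2.2,0],
    [0,0,-0.2,2.5,0],
    [0,0,-0.2,2.5,0],
    [0,0,-0.2,2.5,0],
  ],
)

```text
time: 2.8
tool_pos: [0.4759, 0.286, 0.0513]
tcp_rot: [0.003, -3.141, 0.0]
wrist_force: [-2.4, -0.4, 2.2]
width: 0.001
grip_force: 1.6
```

>>> step_arm(
  motion=[
    [0,0,0,0.2,0],
    [0,0,0,0.4,0],
    [0,0,0,0.4,0],
    [0,0,0,0.4,0],
  ],
)

```text
time: 3.2
tool_pos: [0.4763, 0.2861, 0.0476]
tcp_rot: [-0.003, 3.141, 0.0]
wrist_force: [-3.4, 0.1, 5.8]
width: 0.003
grip_force: 2.9
```

>>> step_arm(
  motion=[
    [0,0,0,0.1,0],
    [0,0,0,0.1,0],
    [0,0,0,0.1,0],
  ],
)

```text
time: 3.5
tool_pos: [0.4763, 0.2862, 0.0474]
tcp_rot: [-0.003, 3.141, 0.0]
wrist_force: [-5.4, -1.5, 11.3]
width: -0.001
grip_force: 5.6
```

>>> step_arm(
  motion=[
    [0,0,0,0.1,0],
    [0,0,0,0.1,0],
    [0,0,0,0.1,0],
  ],
)

```text
time: 3.8
tool_pos: [0.4764, 0.2863, 0.0472]
tcp_rot: [-0.003, 3.141, 0.0]
wrist_force: [-6.7, -0.8, 15.4]
width: -0.002
grip_force: 8.4
```

>>> step_arm(
  motion=[
    [0,0,0,0.1,0],
    [0,0,0,0.1,0],
    [0,0,0,0.1,0],
  ],
)

```text
time: 4.1
tool_pos: [0.4764, 0.2864, 0.0471]
tcp_rot: [-0.003, 3.141, 0.0]
wrist_force: [-9.3, -3.0, 21.6]
width: 0.002
grip_force: 11.2
```

>>> step_arm(
  motion=[
    [0,0,0,-0.3,0],
    [0,0,0,-0.5,0],
    [0,0,0,-0.5,0],
    [0,0,0,-0.5,0],
  ],
)

```text
time: 4.5
tool_pos: [0.4762, 0.286, 0.0491]
tcp_rot: [-0.003, 3.141, 0.0]
wrist_force: [-2.2, 0.8, 2.8]
width: -0.003
grip_force: 2.0
```

>>> step_arm(
  motion=[
    [0,0,0,-0.3,0],
    [0,0,0,-0.8,0],
    [0,0,0,-1.5,0],
    [0,0,0,-2.5,0],
    [0,0,0,-4,0],
    [0,0,0,-6,0],
    [0,0,0,-6,0],
    [0,0,0,-6,0],
  ],
)

```text
time: 5.3
tool_pos: [0.4769, 0.2864, 0.1105]
tcp_rot: [-0.003, 3.139, 0.002]
wrist_force: [-0.2, 0.7, -0.9]
width: -0.002
grip_force: 0.0
```

```bash
python3 - <<'E'
from h import *
go(*T["b"],.0775)
E
```

```text
shift cm [  4.88 -18.62   3.26] twist None | t 5.3 pos [0.4769 0.2864 0.1105] F [-0.19  0.72 -0.86]
```

Leaf a reads about 3–4 N just short of its stop, so it is the soft one. Leaf b is next.

>>> step_arm(
  motion=[
    [0,0.5,-2,0,0],
    [0,1.2,-5,0,0],
    [0,2,-8,0,0],
    [0,3,-11,0,0],
    [0,4,-14.5,0.5,0],
    [0,4.7,-17.5,1.5,0],
    [0,4.9,-18.6,2.8,0],
    [0,4.9,-18.6,3.3,0],
    [0,4.9,-18.6,3.3,0],
    [0,4.9,-18.6,3.3,0],
  ],
)

```text
time: 6.3
tool_pos: [0.4278, 0.1007, 0.0762]
tcp_rot: [0.004, -3.141, -0.0]
wrist_force: [-0.0, -0.6, 0.6]
width: 0.003
grip_force: 0.0
```

>>> step_arm(
  motion=[
    [0,0,0,0.5,0],
    [0,0,0,0.9,0],
    [0,0,0,1.3,0],
    [0,0,0,1.6,0],
    [0,0,0,1.9,0],
    [0,0,0,2.2,0],
    [0,0,0,2.5,0],
    [0,0,0,2.7,0],
    [0,0,0,2.7,0],
    [0,0,0,2.7,0],
  ],
)

```text
time: 7.3
tool_pos: [0.4276, 0.1002, 0.0496]
tcp_rot: [-0.003, 3.142, 0.001]
wrist_force: [-2.8, 2.0, 5.9]
width: -0.003
grip_force: 3.1
```

>>> step_arm(
  motion=[
    [0,0,0,0.1,0],
    [0,0,0,0.2,0],
    [0,0,0,0.2,0],
    [0,0,0,0.2,0],
  ],
)

```text
time: 7.7
tool_pos: [0.4277, 0.1002, 0.0478]
tcp_rot: [-0.003, 3.141, 0.001]
wrist_force: [-3.2, 1.7, 6.2]
width: -0.002
grip_force: 3.6
```

>>> step_arm(
  motion=[
    [0,0,0,0.1,0],
    [0,0,0,0.2,0],
    [0,0,0,0.3,0],
    [0,0,0,0.3,0],
    [0,0,0,0.3,0],
    [0,0,0,0.3,0],
    [0,0,0,0.3,0],
    [0,0,0,0.3,0],
    [0,0,0,0.3,0],
  ],
)

```text
time: 8.6
tool_pos: [0.4279, 0.1003, 0.0468]
tcp_rot: [0.003, -3.141, -0.001]
wrist_force: [-9.9, 1.3, 24.0]
width: -0.004
grip_force: 12.7
```

>>> step_arm(
  motion=[
    [0,0,0,-0.3,0],
    [0,0,0,-0.8,0],
    [0,0,0,-1.5,0],
    [0,0,0,-2.5,0],
    [0,0,0,-4,0],
    [0,0,0,-6,0],
    [0,0,0,-6.3,0],
    [0,0,0,-6.3,0],
  ],
)

```text
time: 9.4
tool_pos: [0.4284, 0.0999, 0.108]
tcp_rot: [-0.003, 3.139, 0.0]
wrist_force: [-0.5, -0.3, -1.0]
width: 0.004
grip_force: 0.0
```

```bash
python3 - <<'E'
from h import *
go(*T["c"],.0765)
E
```

```text
shift cm [ -3.57 -18.1    3.16] twist None | t 9.4 pos [0.4284 0.0999 0.108 ] F [-0.49 -0.26 -1.04]
```

>>> step_arm(
  motion=[
    [0,-0.4,-2,0,0],
    [0,-1,-5,0,0],
    [0,-1.6,-8,0,0],
    [0,-2.2,-11,0,0],
    [0,-2.9,-14.5,0.5,0],
    [0,-3.4,-17,1.5,0],
    [0,-3.6,-18.1,2.8,0],
    [0,-3.6,-18.1,3.2,0],
    [0,-3.6,-18.1,3.2,0],
    [0,-3.6,-18.1,3.2,0],
  ],
)

```text
time: 10.4
tool_pos: [0.4632, -0.0799, 0.0748]
tcp_rot: [0.005, -3.14, -0.001]
wrist_force: [0.1, 0.2, 0.2]
width: -0.001
grip_force: 0.0
```

>>> step_arm(
  motion=[
    [0,0,0,0.5,0],
    [0,0,0,0.9,0],
    [0,0,0,1.3,0],
    [0,0,0,1.6,0],
    [0,0,0,1.9,0],
    [0,0,0,2.2,0],
    [0,0,0,2.5,0],
    [0,0,0,2.7,0],
    [0,0,0,2.7,0],
    [0,0,0,2.7,0],
  ],
)

```text
time: 11.4
tool_pos: [0.4641, -0.0808, 0.0494]
tcp_rot: [0.003, -3.141, -0.001]
wrist_force: [-5.0, 3.1, 11.4]
width: -0.003
grip_force: 5.9
```

>>> step_arm(
  motion=[
    [0,0,0,0.1,0],
    [0,0,0,0.2,0],
    [0,0,0,0.2,0],
    [0,0,0,0.2,0],
  ],
)

```text
time: 11.8
tool_pos: [0.4642, -0.0808, 0.0476]
tcp_rot: [-0.003, 3.141, 0.001]
wrist_force: [-5.0, 2.3, 13.0]
width: -0.003
grip_force: 6.8
```

Leaf c reads 13 N, so it is the stiffest. I'll push it onto its stop, hold, and release.

>>> step_arm(
  motion=[
    [0,0,0,0.1,0],
    [0,0,0,0.2,0],
    [0,0,0,0.3,0],
    [0,0,0,0.3,0],
    [0,0,0,0.3,0],
    [0,0,0,0.3,0],
    [0,0,0,0.3,0],
    [0,0,0,0.3,0],
    [0,0,0,0.3,0],
  ],
)

```text
time: 12.7
tool_pos: [0.4644, -0.0809, 0.0467]
tcp_rot: [0.003, -3.141, -0.001]
wrist_force: [-12.0, 3.8, 30.2]
width: 0.002
grip_force: 15.7
```

>>> step_arm(
  motion=[
    [0,0,0,-0.3,0],
    [0,0,0,-0.8,0],
    [0,0,0,-1.5,0],
    [0,0,0,-2.5,0],
    [0,0,0,-4,0],
    [0,0,0,-6.5,0],
    [0,0,0,-9.5,0],
    [0,0,0,-10.5,0],
    [0,0,0,-10.5,0],
  ],
)

```text
time: 13.6
tool_pos: [0.4655, -0.0815, 0.1501]
tcp_rot: [-0.003, 3.137, -0.002]
wrist_force: [0.3, -0.1, -0.7]
width: -0.002
grip_force: 0.0
```

```bash
python3 - <<'E'
from h import *
go(*TALLY,.115,np.radians(-13.8))
E
```

```text
shift cm [ -8.05 -21.7    3.57] twist 13.917268181269549 | t 13.6 pos [ 0.4655 -0.0815  0.1501] F [ 0.26 -0.08 -0.68]
```

>>> step_arm(
  motion=[
    [6.5,-0.8,-2,0,2],
    [6.5,-1.8,-5,0,5],
    [6.5,-3,-8,0,8],
    [6.5,-4.2,-11,0,11],
    [6.5,-5.4,-14.5,0,13.9],
    [6.5,-6.8,-18,1,13.9],
    [6.5,-7.8,-21,2.5,13.9],
    [6.5,-8,-21.7,3.6,13.9],
    [6.5,-8,-21.7,3.6,13.9],
    [6.5,-8,-21.7,3.6,13.9],
    [6.5,-8,-21.7,3.6,13.9],
  ],
)

```text
time: 14.7
tool_pos: [0.544, -0.2966, 0.1122]
tcp_rot: [-0.375, -3.119, -0.001]
wrist_force: [0.3, -0.2, 0.0]
width: 0.763
grip_force: 0.0
```

```bash
python3 - <<'E'
from h import *
go(*TALLY,.044,np.radians(-13.8));print(bot.read_state()["width"])
p,d=bot.read_camera("side");cv2.imwrite("pics/s2.png",cv2.resize(p[190:290,160:270,::-1],None,fx=5.5,fy=5.5,interpolation=cv2.INTER_CUBIC))
E
```

```text
shift cm [-0.3  -0.11  6.82] twist 0.07170448099452642 | t 14.7 pos [ 0.544  -0.2966  0.1122] F [ 0.26 -0.22  0.04]
0.7633166129465727
```

View pics/s2.png

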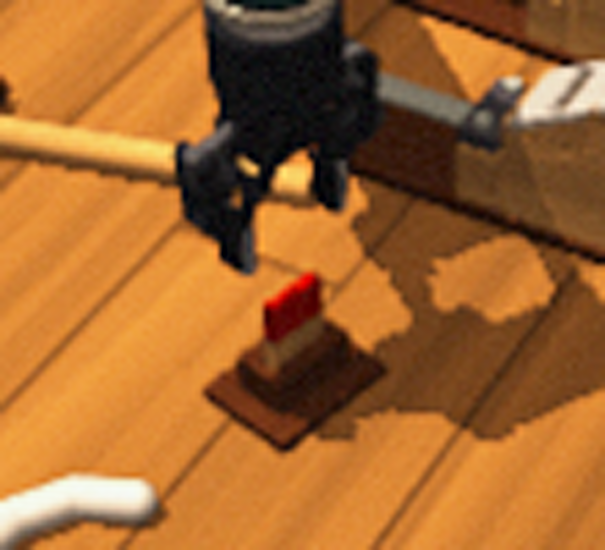

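The side view shows the open fingers above and straddling the tally's edges, with the red top at about (292,305) in the crop. I'll descend and grip.

>>> step_arm(
  motion=[
    [6.5,-0.3,-0.1,1,0],
    [6.5,-0.3,-0.1,2.5,0],
    [6.5,-0.3,-0.1,4,0],
    [6.5,-0.3,-0.1,5.5,0],
    [6.5,-0.3,-0.1,6.4,0],
    [6.5,-0.3,-0.1,6.8,0],
    [6.5,-0.3,-0.1,6.8,0],
    [5,-0.3,-0.1,6.8,0],
    [3.5,-0.3,-0.1,6.8,0],
    [3.5,-0.3,-0.1,6.8,0],
    [3.5,-0.3,-0.1,6.8,0],
    [3.5,-0.3,-0.1,6.8,0],
    [3.5,-0.3,-0.1,6.8,0],
  ],
  force=25,
)

```text
time: 16.05
tool_pos: [0.5477, -0.2999, 0.0452]
tcp_rot: [0.377, 3.117, -0.001]
wrist_force: [0.6, 0.9, 4.7]
width: 0.467
grip_force: 25.8
```

Gripped, with a width of 39.7 mm. I'll lift until about 6 mm remains in the groove, then tilt the tally by pivoting it there.

>>> step_arm(
  motion=[
    [3.5,0,0,-0.5,0],
    [3.5,0,0,-1,0],
    [3.5,0,0,-1.5,0],
    [3.5,0,0,-2,0],
    [3.5,0.5,0,-2,0],
    [3.5,1,0,-1.9,0],
    [3.5,1.5,0,-1.8,0],
    [3.5,2,0,-1.65,0],
    [3.5,2.5,0,-1.45,0],
    [3.5,3,0,-1.2,0],
    [3.5,3.1,0,-1.15,0],
    [3.5,3.1,0,-1.15,0],
  ],
)

```text
time: 17.25
tool_pos: [0.5194, -0.2935, 0.0582]
tcp_rot: [0.376, 3.112, -0.004]
wrist_force: [3.4, -0.1, 5.7]
width: 0.463
grip_force: 28.0
```

>>> step_arm(
  motion=[
    [3.5,0.3,0,-0.5,0],
    [3.5,0.6,0,-1,0],
    [3.5,1,0,-2,0],
    [3.5,1,0,-4,0],
    [3.5,1,0,-7,0],
    [3.5,1,0,-10,0],
    [3.5,1,0,-12,0],
    [3.5,1,0,-12,0],
    [3.5,1,0,-12,0],
  ],
)

```text
time: 18.15
tool_pos: [0.5065, -0.2895, 0.1756]
tcp_rot: [-0.377, -3.118, -0.0]
wrist_force: [-1.0, -0.5, -1.0]
width: 0.467
grip_force: 27.4
```

```bash
python3 - <<'E'
from h import *
go(*TALLY,.2)
p,d=bot.read_camera("side");cv2.imwrite("pics/s3.png",cv2.resize(p[150:280,160:290,::-1],None,fx=4.5,fy=4.5,interpolation=cv2.INTER_CUBIC));np.savez("s3",p=p,d=d)
p,d=bot.read_camera("top");np.savez("t3",p=p,d=d)
E
```

```text
shift cm [-4.11  0.1  -2.45] twist None | t 18.15 pos [ 0.5065 -0.2895  0.1756] F [-1.   -0.47 -1.02]
```

View pics/s3.png

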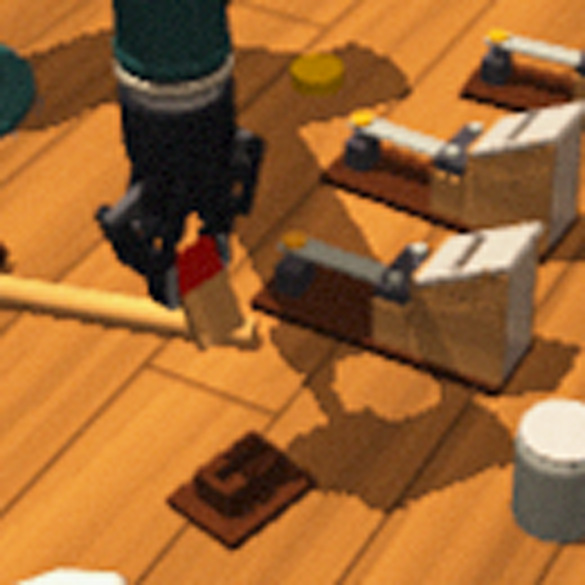

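The tally is tilted with its bottom toward +x, and its large face is visible at (180–245, 235–345) in the crop. I'll fit the plane of that face.

```bash
python3 - <<'E'
from h import *
z=np.load("s3.npz");p,d=z["p"],z["d"];W=cloud("side",d)
s=bot.read_state();M=R.from_rotvec(s["tcp_rot"]).as_matrix()
L=(W-s["tool_pos"])@M   # tool frame
m=np.zeros(d.shape,bool);m[198:230,192:220]=1
m&=np.isfinite(W[...,2])&(abs(L[...,1])<.024)&(abs(L[...,0])<.06)&(L[...,2]>-.045)&(L[...,2]<.06)
hsv=cv2.cvtColor(p,cv2.COLOR_RGB2HSV); m&=(hsv[...,1]>90)&(hsv[...,2]>60)
q=L[m];print(m.sum())
for i in range(3):
    A=np.c_[q[:,1:],np.ones(len(q))];c=np.linalg.lstsq(A,q[:,0],rcond=None)[0];r=q[:,0]-A@c;q=q[abs(r)<max(.002,2*r.std())]
print("x=",c,"tilt",np.degrees(np.arctan(c[1])),"res",r.std(),len(q),"z range",np.percentile(q[:,2],[1,5,95,99]),"y",np.percentile(q[:,1],[2,98]),"x at ends",np.percentile(q[:,0],[1,99]))
E
```

```text
262
x= [ 0.02069871 -0.50224536 -0.02300874] tilt -26.667878475646436 res 0.0022818597602321253 224 z range [-0.04065008 -0.03667861  0.01852884  0.02264672] y [-0.02097872  0.0184089 ] x at ends [-0.03450783 -0.00083162]
```

```bash
python3 - <<'E'
from h import *
print(slot("c"));go(.575,-.0804,.165,yaw("c"))
E
```

```text
[ 0.62190004 -0.08042415]
shift cm [-1.77 21.9   0.9 ] twist -13.99333602738686 | t 18.25 pos [ 0.5057 -0.2889  0.1738] F [-0.46 -0.29 -1.16]
```

>>> step_arm(
  motion=[
    [3.5,0,1,-0.5,-2],
    [3.5,-0.2,3,-1,-4],
    [3.5,-0.4,6,-1.5,-7],
    [3.5,-0.7,9,-1.5,-10],
    [3.5,-1,12,-1.5,-13],
    [3.5,-1.2,15,-1.5,-14],
    [3.5,-1.5,18,-1,-14],
    [3.5,-1.7,20.5,0,-14],
    [3.5,-1.8,21.9,0.9,-14],
    [3.5,-1.8,21.9,0.9,-14],
    [3.5,-1.8,21.9,0.9,-14],
    [3.5,-1.8,21.9,0.9,-14],
  ],
)

```text
time: 19.45
tool_pos: [0.5767, -0.0823, 0.167]
tcp_rot: [0.005, -3.142, 0.001]
wrist_force: [0.3, -0.5, -0.7]
width: 0.464
grip_force: 27.4
```

```bash
python3 - <<'E'
from h import *
p,d=bot.read_camera("side");W=cloud("side",d)
s=bot.read_state();M=R.from_rotvec(s["tcp_rot"]).as_matrix();print(s["tool_pos"],M.round(3).tolist(),s["width"])
cv2.imwrite("pics/s4.png",cv2.resize(p[150:260,200:310,::-1],None,fx=5.4,fy=5.4,interpolation=cv2.INTER_CUBIC));np.savez("s4",p=p,d=d)
L=(W-s["tool_pos"])@M
hsv=cv2.cvtColor(p,cv2.COLOR_RGB2HSV)
m=np.isfinite(W[...,2])&(abs(L[...,1])<.024)&(L[...,0]<.02)&(L[...,0]>-.04)&(L[...,2]>-.045)&(L[...,2]<.028)&(hsv[...,1]>90)&(hsv[...,2]>60)
q=W[m]
for i in range(4):
    A=np.c_[q[:,1:],np.ones(len(q))];c=np.linalg.lstsq(A,q[:,0],rcond=None)[0];r=q[:,0]-A@c;q=q[abs(r)<max(.0015,2*r.std())]
print("tally face x=",c,"tilt",np.degrees(np.arctan(c[1])),r.std(),len(q),np.percentile(q,[2,98],axis=0))
# box top: slope plane and slot by dark pixels
b=np.isfinite(W[...,2])&(abs(W[...,1]+.0804)<.04)&(W[...,0]>.57)&(W[...,0]<.68)&(W[...,2]>.08)&(W[...,2]<.14)&(hsv[...,1]<70)&(hsv[...,2]>110)
q=W[b];A=np.c_[q[:,:2],np.ones(len(q))];c=np.linalg.lstsq(A,q[:,2],rcond=None)[0]
print("top z=",c,len(q),q.min(0),q.max(0))
E
```

```text
[ 0.57683082 -0.08241731  0.16718699] [[-1.0, -0.003, 0.0], [-0.003, 1.0, -0.0], [-0.0, -0.0, -1.0]] 0.46104454556075486
tally face x= [-0.03620703 -0.50989177  0.68025628] tilt -27.0166600190934 0.0018347215654177004 130 [[ 0.57903604 -0.10426369  0.14350256]
 [ 0.60963482 -0.06211722  0.20343882]]
top z= [ 0.5641564   0.00881553 -0.24367862] 157 [ 0.57204608 -0.11759021  0.08084408] [ 0.67332364 -0.05315095  0.13799101]
```

View pics/s4.png

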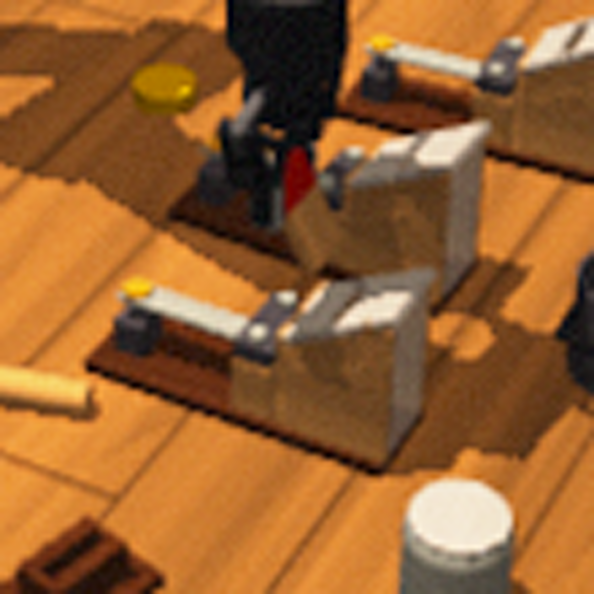

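The side view shows the tally at about 27° tilt in front of the slot of box c, with its bottom at (315,268) in the crop. I'll move to just above the slot.

>>> step_arm(
  motion=[
    [3.5,-0.3,0.1,0.6,0],
    [3.5,-0.6,0.2,1.2,0],
    [3.5,-0.9,0.2,1.8,0],
    [3.5,-1.1,0.2,2.4,0],
    [3.5,-1.1,0.2,2.4,0],
    [3.5,-1.1,0.2,2.4,0],
    [3.5,-1.1,0.2,2.4,0],
  ],
)

```text
time: 20.2
tool_pos: [0.5879, -0.0793, 0.1429]
tcp_rot: [-0.006, 3.141, -0.0]
wrist_force: [0.9, 0.3, -0.0]
width: 0.463
grip_force: 27.4
```

```bash
python3 - <<'E'
from h import *
p,d=bot.read_camera("side");s=bot.read_state();print(s["tool_pos"],s["wrist_force"])
cv2.imwrite("pics/s5.png",cv2.resize(p[170:240,230:300,::-1],None,fx=8.5,fy=8.5,interpolation=cv2.INTER_CUBIC))
K,t,M,c=cam("side")
def px(P): q=M.T@(np.array(P)-t); return (K[0,0]*q[0]/-q[2]+K[0,2]-230)*8.5,(-K[1,1]*q[1]/-q[2]+K[1,2]-170)*8.5
x,y=slot("c")
for sx in(-.0065,.0065):
  for sy in(-.024,.024): print("slot",np.round(px((x+sx,y+sy,.1076+sx*.577))))
bx,bz=s["tool_pos"][0]+.029,s["tool_pos"][2]-.027
for sy in(-.02,.02): print("tally +x bottom",np.round(px((bx+.0045,s["tool_pos"][1]+sy,bz+.0023))))
E
```

```text
[ 0.58799225 -0.07927823  0.14307114] [-0.40078873 -0.73448726 -0.69962404]
slot [247. 333.]
slot [298. 269.]
slot [276. 328.]
slot [327. 264.]
tally +x bottom [267. 303.]
tally +x bottom [309. 250.]
```

View pics/s5.png

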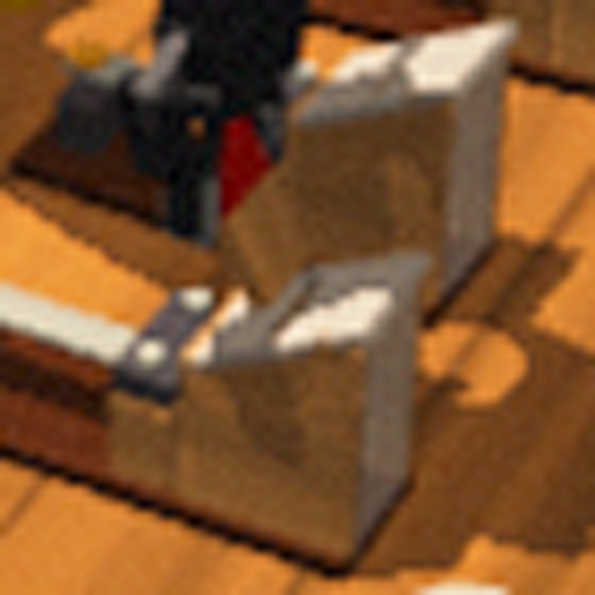

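The view shows the tally's bottom edge (near corner about (255,303) in the crop) just above the slot, which runs roughly from (262,330) to (312,266). I'll move in along the slot axis and watch the force.

>>> step_arm(
  motion=[
    [3.5,-0.1,-0.1,0.2,0],
    [3.5,-0.2,-0.1,0.4,0],
    [3.5,-0.3,-0.1,0.55,0],
    [3.5,-0.4,-0.1,0.7,0],
    [3.5,-0.5,-0.1,0.87,0],
    [3.5,-0.6,-0.1,1.04,0],
    [3.5,-0.6,-0.1,1.04,0],
    [3.5,-0.6,-0.1,1.04,0],
  ],
)

```text
time: 21.05
tool_pos: [0.5938, -0.0802, 0.1323]
tcp_rot: [0.006, -3.141, -0.0]
wrist_force: [0.1, 0.8, 0.1]
width: 0.464
grip_force: 27.4
```

>>> step_arm(
  motion=[
    [3.5,-0.1,0,0.17,0],
    [3.5,-0.2,0,0.35,0],
    [3.5,-0.3,0,0.52,0],
    [3.5,-0.4,0,0.7,0],
    [3.5,-0.4,0,0.7,0],
  ],
)

```text
time: 21.55
tool_pos: [0.5977, -0.0802, 0.1249]
tcp_rot: [0.006, -3.141, -0.0]
wrist_force: [-0.5, -0.4, -0.4]
width: 0.463
grip_force: 27.4
```

>>> step_arm(
  motion=[
    [3.5,-0.1,0,0.17,0],
    [3.5,-0.2,0,0.35,0],
    [3.5,-0.3,0,0.52,0],
    [3.5,-0.4,0,0.7,0],
    [3.5,-0.5,0,0.87,0],
    [3.5,-0.5,0,0.87,0],
  ],
)

```text
time: 22.15
tool_pos: [0.6027, -0.0802, 0.1163]
tcp_rot: [0.006, -3.141, -0.0]
wrist_force: [0.7, -0.3, 0.3]
width: 0.463
grip_force: 27.4
```

>>> step_arm(
  motion=[
    [3.5,-0.1,0,0.17,0],
    [3.5,-0.2,0,0.35,0],
    [3.5,-0.3,0,0.52,0],
    [3.5,-0.4,0,0.7,0],
    [3.5,-0.4,0,0.7,0],
  ],
)

```text
time: 22.65
tool_pos: [0.6067, -0.0802, 0.1093]
tcp_rot: [0.006, -3.141, -0.0]
wrist_force: [-0.7, -0.4, -1.0]
width: 0.467
grip_force: 27.4
```

```bash
python3 - <<'E'
from h import *
p,d=bot.read_camera("side");s=bot.read_state();print(s["tool_pos"],s["wrist_force"])
cv2.imwrite("pics/s6.png",cv2.resize(p[170:240,230:300,::-1],None,fx=8.5,fy=8.5,interpolation=cv2.INTER_CUBIC))
E
```

```text
[ 0.60671059 -0.08017065  0.10943723] [ 1.31690879 -0.06437796 -0.67837753]
```

View pics/s6.png

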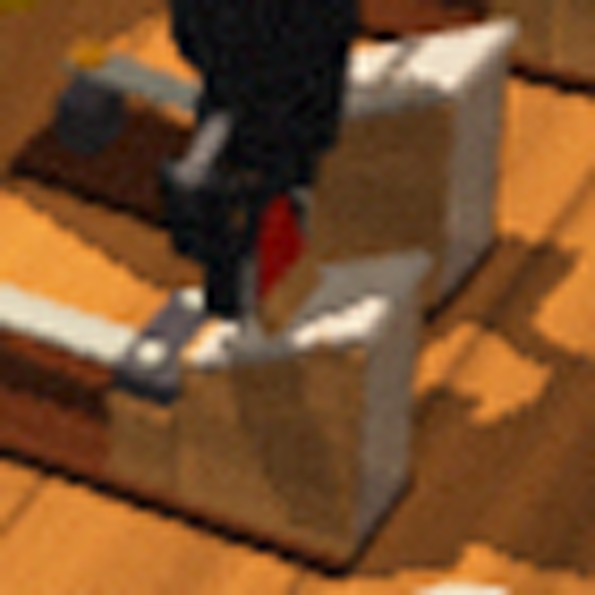

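The tally is in the slot, with the red top and about 10 mm of bare wood still out near (285,290) in the crop. I'll go 3 mm further and release.

>>> step_arm(
  motion=[
    [3.5,-0.15,0,0.26,0],
    [3.5,-0.15,0,0.26,0],
    [3.5,-0.15,0,0.26,0],
  ],
)

```text
time: 23.0
tool_pos: [0.6082, -0.0802, 0.107]
tcp_rot: [0.006, -3.141, -0.0]
wrist_force: [-0.4, 0.9, -0.5]
width: 0.463
grip_force: 27.4
```

>>> step_arm(
  motion=[
    [6,0,0,0,0],
    [6,0,0,0,0],
    [6,0,0,0,0],
    [6,0,0,0,0],
    [6,0,0,0,0],
    [6,0,0,0,0],
    [6,0.3,0,-0.5,0],
    [6,0.6,0,-1,0],
    [6,1.2,0,-2,0],
    [6,1.8,0,-4,0],
    [6,1.8,0,-7,0],
    [6,1.8,0,-10,0],
    [6,1.8,0,-12,0],
    [6,4,0,-12,0],
    [6,7,0,-12,0],
    [6,10,0,-12,0],
    [6,10,0,-12,0],
    [6,10,0,-12,0],
  ],
)

```text
time: 24.8
tool_pos: [0.5082, -0.0807, 0.2282]
tcp_rot: [-0.005, 3.139, -0.001]
wrist_force: [0.1, -0.4, -0.2]
width: 0.701
grip_force: 0.0
```

```bash
python3 - <<'E'
from h import *
p,d=bot.read_camera("side");s=bot.read_state();print(s["time"],s["tool_pos"],s["wrist_force"])
q,d2=bot.read_camera("top")
a=cv2.resize(p[140:260,200:320,::-1],(400,400),interpolation=cv2.INTER_CUBIC);b=cv2.resize(q[130:250,150:350,::-1],(667,400)[:2],interpolation=cv2.INTER_CUBIC)[:,250:650]
cv2.imwrite("pics/s7.png",np.hstack([a,b]))
for n,im in(("side",p),("top",q)):
    h=cv2.cvtColor(im,cv2.COLOR_RGB2HSV);r=((h[...,0]<5)|(h[...,0]>175))&(h[...,1]>190)&(h[...,2]>70);print(n,r[140:260,200:300].sum())
W=cloud("side",d);m=(abs(W[...,0]-.62)<.06)&(abs(W[...,1]+.08)<.03)&(W[...,2]>.145);print("above box",m.sum())
E
```

```text
24.85 [ 0.50887833 -0.0806866   0.22819673] [0.69434884 0.55975589 0.69829205]
side 0
top 0
above box 0
```

View pics/s7.png

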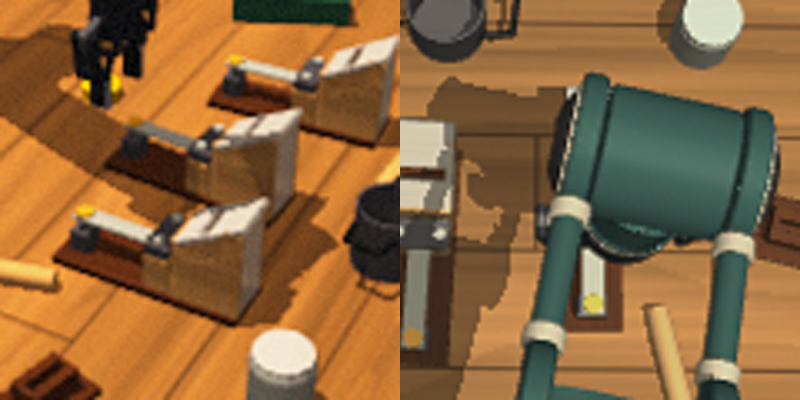

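The tally has dropped inside box c. Nothing sticks out of its top (around (225,218)), no red is visible, and the leaves are free.

```bash
python3 -c "
from workcell import bot
print(bot.finish_job())"
```

```text
the job is handed in; nothing more can be done
None
```

I pressed all three leaves in order (a ≈ 4 N, b ≈ 7 N, c ≈ 13 N) and posted the tally into box c; it looks fully inside in the last side view, and the job is handed in.

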